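# Bring the ratchet easel down to its second notch

### The arm

A 6-joint arm with a two-finger parallel gripper is mounted at the origin on a cart in front of the work surface, level with it; the furniture and walls round the work are solid. World frame = base frame: x ahead of the robot, y to its left, z up, the work surface at z = 0. Lengths are in m, angles in degrees, forces in N, time in s.
With the tool pointing down it reaches from about 0.35 to 0.925 m from the base axis. Payload 6.4 kg.
Tool frame: the origin (TCP) lies on the centre line of the jaws, within the pads' length; the fingertips stand 25 mm ahead of it and the grasp point (between the pads) lies 6 mm ahead of it (r.tip_reach is the distance from the TCP to the fingertips, in m); z points along the fingers, y is the direction in which the jaws open and shut (so a half turn about z gives the same grasp; the last joint's range is limited). The gripper opens to 94 mm and grips with 3 to 60 N. Pads are 16 mm wide; open, the fingers measure 119 mm over their backs; the gripper's body (75 mm by 177 mm) begins 78 mm behind the grasp point.
Start: joints at [55.858, 14.043, 89.255, -0, 76.702, -9.975], TCP at [0.266, 0.593, 0.23] pointing down, gripper open.
Joint ranges: [-179.41, 179.41], [-58.25, 129.5], [7.25, 145.43], [-54.29, 234.29], [11.92, 165.04], [-157.13, 157.13]. Speed limits (degrees/s): [147.25, 147.25, 180, 180, 180, 180].

### API

Orientations are given as a 3x3 rotation matrix whose columns are the frame's x, y, z axes.
In Python, from bench import r, cams, nets gives the robot as it stands. The module is installed in compiled form; this text tells all that it offers.
- The arm moves only by the shell command python3 -m handwheel 'ROWS' [OPENING]. ROWS is JSON, a list of rows, each a list of 4 numbers: the shift along the tool's x, y, z in m, then the turn about the tool's z in rad. In form: [[dx, dy, dz, twist], ...]. A call has 1 to 5 rows; each row is the pose to reach, as a shift and turn from the pose measured when the call began, along the tool's axes at that moment; what a row does not reach only later rows make up. A row lasts 1/10 s, in which the tool goes at most 50 mm and 8.59 degrees, less where a joint would pass 70% of its speed; a pose out of reach is approached as far as the arm can. A call with a gripper value outside its range is refused whole. OPENING is the opening, from 0 (shut) to 1 (fully open), set as the call begins (- or left out, the last holds). The fingers move at their own pace and stop on an object; the grip force is fixed at half the most. Time passes only in rows, so rows that repeat a pose let the fingers close. It gives the time, the measured TCP pose, the force and the opening at its end, in the units of the state.
- r.sense(): the state, without advancing time (a new reading comes with each control period).
- cams.camera(name): name is "side" or "top"; returns a dict with "color" (384x512x3 uint8, red, green, blue), "depth" (384x512 float32, m along the optical axis (not along the pixel's ray), 0 where there is no reading), "intrinsics" (3x3 intrinsics, pixels), "R" (3x3) and "t" (3): a world point X has camera coordinates R X + t. Camera axes: x right, y down, z forward; pixel columns grow to the right and rows downward; lengths in m; the calibration is good to about 2 mm. A picture is of the moment at which its call begins.
- r.hand_in(): hands the job in, once; it reports no verdict.
Trained networks look in a picture, given as the dict that the camera call returned (one of the last four; its "shot" number tells which), for a name from the list of things; names that differ only in an ending like _2 or _b are one class to them, and where a whole thing is asked for, a point or a joint stands for the part that bears it (a point fixed in the world has none). Each returns a list of dicts, best first, with "conf" (0 to 1); they miss things now and then, are a little off and sometimes report something else, mostly with a low value. They report only what shows in the picture. A call takes as long as a camera call.
- nets.find_in(picture, name): "point" ([x, y, z] in m, in the coordinates of the camera as it stood for that picture, good to about 4 mm: the middle of the surface that is visible of it).
- nets.silhouettes(picture, name): "pixels" (384x512 bool, what is visible of it).
- nets.pinpoint(picture, name): "point" ([x, y, z] in m, in the coordinates of the camera as it stood for that picture, good to about 4 mm: a listed point, or the origin of a listed thing).
The state is a dict: "time": time; "joint_pos": joint angles; "dq": joint speeds; "joint_efforts": joint torques, N m; "eef_pos": TCP position; "orientation": TCP orientation; "force": force on the tool from outside, world axes, zero at the start; "ft_torque": the same for the moment, N m; "finger_gap": finger opening in m.
Only numpy, scipy, OpenCV 4.12 (cv2) and the standard library are available. Lean on these libraries where they do the work, as an engineer would, in place of code of your own. Each camera call takes 0.05 s, during which the arm holds its last target.

### The job

The decorating board on the ratchet easel stands too steep. Bring it down to the second notch up from flat: its prop will not let it down directly, so lift the board past the top until the prop falls clear, let the board go all the way down flat so that the prop swings back in, then raise it again until it stands by itself in the second notch. Let go of it, and do not knock the loose cup and glaze jar beside it, the bowl or the paddle out of place.

Things in the scene. Friction and masses are not known exactly. Their poses are not given: they have to be found in the camera images.
- easel: fixed easel base: plywood plank 205 x 280 x 12 mm with wooden posts. Origin on the table below the middle of the hinge line, which is 90 mm higher; +x level from the hinge to the board's free edge (away from the robot), +y along the hinge. Plank spans x -38..168, y -134..146 mm; toothed steel wheel (56 mm radius on the hinge) and prop stand at y 100..140. Place and yaw vary
- easel_board (a joint): board angle, rad: 0 flat, grows as the free edge rises, stop at 1.52. Five ratchet notches hold it at about 0.21, 0.42, 0.63, 0.84, 1.05: it rises freely past each and, let go, sinks back into the one just passed. Starts in (or sinking into) the 4th or 5th. Raise slower than 1 rad/s: a jerk can throw the prop clear too soon
- easel_prop (a joint): angle of the weighted brass prop (pawl) left of the board, rad: about 0.05 in a notch, 0.01 with the board flat, up to 0.12 riding over a tooth, 0.70 fallen clear of the teeth, leaning to the easel's +x (balances at 0.27). A lobe pushes it over as the board passes 1.32 rad (1.4 to be sure; may take 1 s); the board swings it back in over its last 0.1 rad down to flat. Needs no touching
- easel_hinge (a point): middle of the hinge line. Board: pale wood 200 mm wide, 12 mm thick, mid-plane through the hinge line, free edge 225 mm from it, about 0.5 kg, a 12 mm high ledge on its face at the hinge end. Site x runs along the board to the free edge, z out of its face. With the prop clear only a damper (0.5 N m s/rad) holds the board: let go, it sinks by itself to flat in about 3 to 6 s
- easel_hole (a point): middle of the board's hand hole, which goes right through: from 160 to 205 mm from the hinge line, 100 mm wide along y; x, y, z as at the hinge point. The flat or shallow board can be gripped across the rail, one finger through this hole and one beyond the free edge
- easel_rail (a point): middle of the rail between hand hole and free edge, 215 mm from the hinge line, mid-thickness; rail 20 mm wide, 12 mm thick; x along the board, y along the rail, z out of the face. The steep board can be pinched here across its 12 mm thickness, over the free edge. Board flat: rail 90 mm above the table, nothing of the base below it
- cup_bisque: small pale unglazed tumbler, 65 mm wide, 67 mm high; a bystander beside the easel; origin at the centre of its underside
- glaze_jar_2: round glaze jar with a screw lid, 58 mm wide, 74 mm high; a bystander beside the easel; origin at the centre of its underside
- small_bowl: shallow bowl, 124 mm wide, 45 mm high; a bystander to the right, beyond the easel; origin at the centre of its underside
- paddle: flat dark wooden paddle, 275 mm long, 68 mm wide, 16 mm thick; a bystander to the left; origin at the centre of its underside

How it is judged:
By the outcome, as a careful person would: the job done as asked, in the order asked, and still so for the second after the job is handed in, with the robot touching nothing.
It also fails if it takes over 51 s, if anything falls off the work surface, if the arm or the gripper's body presses on something with over 40 N, if the wrist force passes 120 N, or if a joint passes its speed limit or range.

## Working session

There is one attempt and no reset: what is moved stays moved. The work goes in short steps, Python scripts to look and compute and a shell command to move; the robot and the scene stay as the last step left them, time stands still between calls to the robot, and variables do not carry over. Pictures are saved under pics/ and viewed, and the job is handed in when it is done.

```bash
mkdir -p pics
cat > h.py <<'E'
from bench import r,cams,nets
import numpy as np,cv2
def w(c,p): return np.array(c["R"]).T@(np.array(p)-np.array(c["t"]))
def proj(c,X):
    q=np.array(c["R"])@np.array(X)+np.array(c["t"]); k=np.array(c["intrinsics"])@q; return k[:2]/k[2]
def save(c,n): cv2.imwrite("pics/"+n+".png",cv2.cvtColor(c["color"],cv2.COLOR_RGB2BGR))
E
python3 - <<'E'
from h import *
np.set_printoptions(precision=4,suppress=True)
for n in("side","top"):
    c=cams.camera(n); save(c,n+"0")
    print(n,"campos",w(c,[0,0,0]),"fwd",np.array(c["R"])[2])
    for o in["easel","easel_hinge","easel_hole","easel_rail","cup_bisque","glaze_jar_2","small_bowl","paddle"]:
        print(o,[(w(c,d["point"]).round(4),round(d["conf"],2)) for d in nets.pinpoint(c,o)[:2]])
s=r.sense();print(s)
E
```

```text
side campos [ 1.0896 -0.7773  1.2805] fwd [-0.3578  0.514  -0.7796]
easel [(array([ 0.4116, -0.0583, -0.0001]), 0.93)]
easel_hinge [(array([ 0.4115, -0.0567,  0.0881]), 0.91)]
easel_hole [(array([ 0.5361, -0.0421,  0.2281]), 0.9)]
easel_rail [(array([ 0.5595, -0.0417,  0.2518]), 0.75)]
cup_bisque [(array([ 0.4386, -0.273 ,  0.0011]), 0.83)]
glaze_jar_2 [(array([0.3674, 0.1629, 0.0009]), 0.7)]
small_bowl [(array([ 0.6723, -0.3623,  0.0022]), 0.95), (array([ 0.4131, -0.0582,  0.0876]), 0.7)]
paddle [(array([0.6932, 0.3801, 0.0015]), 0.8)]
top campos [ 0.3726 -0.0071  1.0749] fwd [ 0.1555 -0.0059 -0.9878]
easel [(array([ 0.4115, -0.0616,  0.0023]), 0.64)]
easel_hinge [(array([ 0.4171, -0.0586,  0.0923]), 0.73)]
easel_hole [(array([ 0.5414, -0.0468,  0.223 ]), 0.95)]
easel_rail [(array([ 0.5562, -0.0446,  0.2517]), 0.68)]
cup_bisque [(array([ 0.4405, -0.2736,  0.0029]), 0.61)]
glaze_jar_2 [(array([ 0.3628,  0.1591, -0.0013]), 0.57), (array([ 0.5385, -0.0453,  0.2227]), 0.43)]
small_bowl [(array([ 0.6726, -0.3629,  0.0034]), 0.9)]
paddle [(array([ 0.6915,  0.3715, -0.0006]), 0.71)]
{'time': 0.9, 'joint_pos': array([55.8564, 14.0422, 89.2559, -0.0034, 76.7013, -9.9728]), 'dq': array([ 0.0649, -0.0868,  0.0047, -0.0416, -0.0138, -0.0064]), 'joint_efforts': array([ -0.0021, -41.584 , -31.4875,   0.0684,   0.029 ,  -0.    ]), 'eef_pos': array([0.2661, 0.593 , 0.2305]), 'orientation': array([[-0.9123,  0.4094,  0.0001],
       [ 0.4094,  0.9123, -0.    ],
       [-0.0001,  0.    , -1.    ]]), 'force': array([0.3636, 0.3148, 0.0391]), 'ft_torque': array([ 0.0667, -0.0181, -0.0143]), 'finger_gap': 0.09394805683811003}
```

View pics/side0.png

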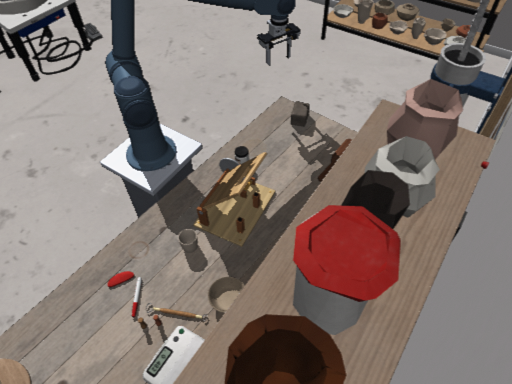

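View pics/top0.png

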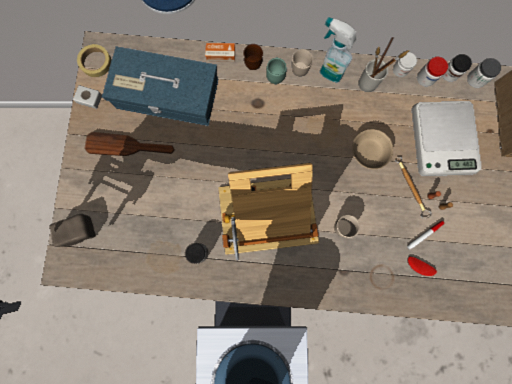

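```bash
cat >> h.py <<'E'
def cloud(c,m):
    v,u=np.nonzero(m&(c["depth"]>0)); z=c["depth"][v,u]; K=np.array(c["intrinsics"])
    P=np.stack([(u-K[0,2])/K[0,0]*z,(v-K[1,2])/K[1,1]*z,z],1)
    return (P-np.array(c["t"]))@np.array(c["R"])
def plane(P):
    best=None;g=np.random.default_rng(0)
    for _ in range(500):
        a=P[g.choice(len(P),3,replace=False)];n=np.cross(a[1]-a[0],a[2]-a[0]);l=np.linalg.norm(n)
        if l<1e-6: continue
        i=abs((P-a[0])@(n/l))<.003
        if best is None or i.sum()>best.sum(): best=i
    Q=P[best];m=Q.mean(0);n=np.linalg.svd(Q-m)[2][2];n*=np.sign(n[2]);return m,n,best
def board(c):
    s=nets.silhouettes(c,"easel_board")
    if not s: print("none");return
    P=cloud(c,s[0]["pixels"]);m,n,i=plane(P)
    print("board n",n.round(3),"m",m.round(4),"angle",np.arctan2(np.hypot(*n[:2]),n[2]).round(3),"yaw deg",np.degrees(np.arctan2(-n[1],-n[0])).round(2),i.sum(),len(P))
    return P[i],m,n
E
python3 - <<'E'
from h import *
for n in("top","side"):
    c=cams.camera(n); P,m,nn=board(c)
    y=np.arctan2(-nn[1],-nn[0]);e=np.array([np.cos(y),np.sin(y)]);f=np.array([-e[1],e[0]])
    print("u",np.percentile(P[:,:2]@e,[.5,99.5]),"v",np.percentile(P[:,:2]@f,[.5,50,99.5]),"z",np.percentile(P[:,2],[.5,99.5]), "hinge u,v",np.array([.413,-.0585])@e,np.array([.413,-.0585])@f)
E
```

```text
board n [-0.737 -0.086  0.671] m [ 0.4836 -0.0527  0.1784] angle 0.835 yaw deg 6.64 4679 5261
u [0.39691758 0.55150368] v [-0.20614074 -0.10815181 -0.01009316] z [0.09364309 0.2618676 ] hinge u,v 0.40347254029336194 -0.10583552914414592
board n [-0.731 -0.086  0.677] m [ 0.4847 -0.0585  0.1781] angle 0.827 yaw deg 6.74 1001 1507
u [0.39198301 0.55435552] v [-0.20917913 -0.11711968 -0.00131788] z [0.08941467 0.26320694] hinge u,v 0.40328546609823596 -0.10654615353887044
```

```bash
cat >> h.py <<'E'
YAW=0.117; e=np.array([np.cos(YAW),np.sin(YAW)]); f=np.array([-e[1],e[0]]); U0,V0=.4035,-.107
def d(du,z,dv=0):
    "target in easel frame (from hinge), tcp height -> tool-frame delta + twist"
    s=r.sense(); X=np.r_[(U0+du)*e+(V0+dv)*f,z]; R=s["orientation"]
    D=R.T@(X-s["eef_pos"]); a=np.arctan2(R[1,1],R[0,1]); tw=(a-YAW+np.pi/2)%np.pi-np.pi/2
    p=s["eef_pos"][:2]
    print("t",round(s["time"],2),"now u,v,z",(p@e-U0).round(4),(p@f-V0).round(4),s["eef_pos"][2].round(4),"delta",D.round(4),"tw",tw.round(3),"F",s["force"].round(1),"gap",round(s["finger_gap"],4))
E
python3 -c "
from h import *
d(.197,.40)"
python3 -m handwheel '[[0,0,-0.1,0],[0,0,-0.17,0],[0,0,-0.17,0],[-0.57,-0.434,-0.17,1.03],[-0.57,-0.434,-0.17,1.03]]' 0
python3 -c "
from h import *
d(.197,.40)"
```

```text
t 1.1 now u,v,z -0.07 0.6649 0.2305 delta [-0.5703 -0.4337 -0.1695] tw 1.032 F [-1.5  0.2 -0.5] gap 0.094
time: 1.6
eef_pos: [0.3143, 0.5053, 0.3859]
orientation: [[-0.748, 0.663, 0.003], [0.663, 0.748, 0.003], [-0.0, 0.005, -1.0]]
force: [0.4, 0.1, 0.6]
finger_gap: 0.0569
t 1.6 now u,v,z -0.0324 0.5721 0.3859 delta [-0.5796 -0.2097 -0.0149] tw 0.729 F [0.4 0.1 0.6] gap 0.0569
```

```bash
python3 -m handwheel '[[-0.58,-0.21,-0.015,0.73],[-0.58,-0.21,-0.015,0.73],[-0.58,-0.21,-0.015,0.73],[-0.58,-0.21,-0.015,0.73],[-0.58,-0.21,-0.015,0.73]]' >/dev/null
python3 -c "
from h import *
d(.197,.40)"
```

```text
t 2.1 now u,v,z 0.0606 0.3383 0.3904 delta [-0.3373  0.1388 -0.01  ] tw -0.007 F [-0.4  0.3  0.1] gap 0.0175
```

```bash
python3 -m handwheel '[[-0.337,0.139,-0.01,-0.007],[-0.337,0.139,-0.01,-0.007],[-0.337,0.139,-0.01,-0.007],[-0.337,0.139,-0.01,-0.007],[-0.337,0.139,-0.01,-0.007]]' >/dev/null
python3 -c "
from h import *
d(.197,.40)"
```

```text
t 2.6 now u,v,z 0.154 0.1063 0.3972 delta [-0.1063  0.043  -0.003 ] tw -0.0 F [ 0.8  0.8 -0.2] gap 0.0003
```

```bash
python3 -m handwheel '[[-0.106,0.043,0,0],[-0.106,0.043,0,0],[-0.106,0.043,0.02,0],[-0.106,0.043,0.07,0],[-0.106,0.043,0.1,0]]' >/dev/null
python3 - <<'E'
from h import *
d(.197,.25)
c=cams.camera("side");save(c,"side1");board(c)
E
```

```text
t 3.1 now u,v,z 0.1967 -0.0 0.2936 delta [-0.0002  0.0002  0.0436] tw -0.002 F [-0.2  0.5 -1. ] gap 0.0004
board n [-0.732 -0.086  0.676] m [ 0.4826 -0.0609  0.1756] angle 0.829 yaw deg 6.68 959 1416
```

View pics/side1.png

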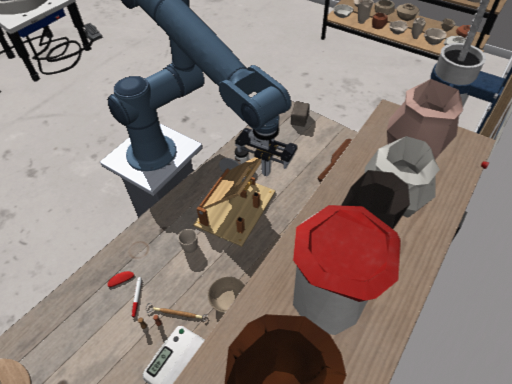

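The closed fingers are at about (266,165), just beyond the free edge at (258,170), and they touch nothing. Next I lower them and push.

```bash
python3 -m handwheel '[[0,0,0.044,0],[0,0,0.044,0],[0,-0.01,0.044,0],[0,-0.018,0.044,0],[0,-0.024,0.044,0]]' >/dev/null
python3 -c "
from h import *
d(.15,.25)"
python3 -m handwheel '[[0,-0.007,0,0],[0,-0.014,-0.002,0],[0,-0.021,-0.006,0],[0,-0.028,-0.012,0],[0,-0.035,-0.018,0]]' >/dev/null
python3 -c "
from h import *
d(.12,.28)
c=cams.camera('top');board(c)"
```

```text
t 3.7 now u,v,z 0.1712 0.0012 0.2504 delta [-0.0012 -0.0212  0.0004] tw -0.001 F [ 0.6 -0.2  0.1] gap 0.0005
t 4.2 now u,v,z 0.1389 0.001 0.2732 delta [-0.001  -0.0188 -0.007 ] tw -0.0 F [5.7 3.  5.7] gap 0.0008
board n [-0.832 -0.093  0.547] m [ 0.4694 -0.1299  0.1754] angle 0.992 yaw deg 6.39 962 1086
```

```bash
python3 -m handwheel '[[0,-0.009,-0.005,0],[0,-0.018,-0.010,0],[0,-0.027,-0.015,0],[0,-0.036,-0.019,0],[0,-0.045,-0.022,0]]' >/dev/null
python3 -c "
from h import *
d(.048,.305)"
python3 -m handwheel '[[0,-0.009,-0.003,0],[0,-0.018,-0.005,0],[0,-0.027,-0.006,0],[0,-0.036,-0.007,0],[0,-0.045,-0.008,0]]' >/dev/null
python3 -c "
from h import *
d(.048,.305)
c=cams.camera('top');board(c);save(c,'top2');c=cams.camera('side');board(c);save(c,'side2')"
```

```text
t 4.8 now u,v,z 0.0919 0.0005 0.2948 delta [-0.0005 -0.0438 -0.0106] tw -0.001 F [ 2.8 -0.3  3.1] gap 0.0003
t 5.3 now u,v,z 0.0457 0.0007 0.3019 delta [-0.0007  0.0023 -0.0031] tw -0.001 F [ 1.3 -1.   0.7] gap 0.0005
board n [-0.984 -0.119  0.135] m [ 0.4182 -0.0155  0.217 ] angle 1.436 yaw deg 6.88 399 479
board n [-0.986 -0.111  0.123] m [ 0.4335 -0.0724  0.1908] angle 1.448 yaw deg 6.42 1003 1445
```

View pics/top2.png

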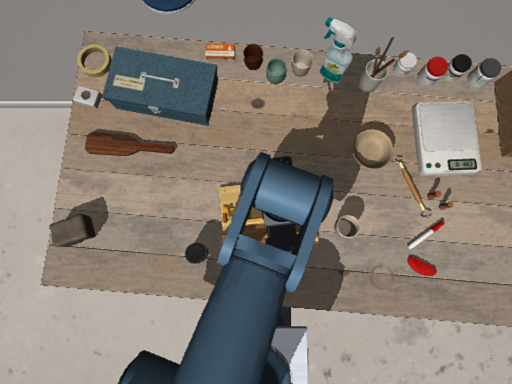

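View pics/side2.png

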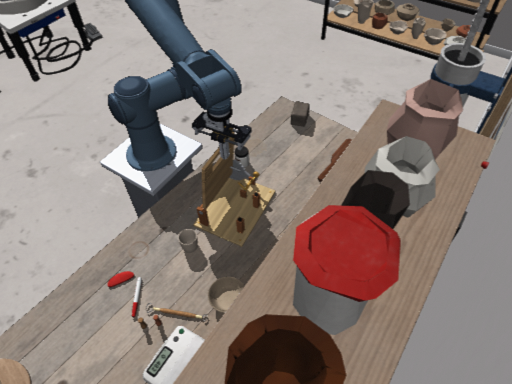

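The board is at about 1.44 rad, with the fingers at (228,150) behind it. The brass prop seems to be near (253,182). I hold for 1 s and then zoom in.

```bash
python3 -m handwheel '[[0,0,0,0],[0,0,0,0],[0,0,0,0],[0,0,0,0],[0,0,0,0]]' >/dev/null
python3 -m handwheel '[[0,0,0,0],[0,0,0,0],[0,0,0,0],[0,0,0,0],[0,0,0,0]]' >/dev/null
python3 -c "
from h import *
d(.048,.305)
c=cams.camera('side');board(c)
I=c['color'][:,:,::-1][130:250,170:300];cv2.imwrite('pics/z3.png',cv2.resize(I,None,fx=4,fy=4,interpolation=2))
I=cv2.imread('pics/side0.png')[130:250,170:300];cv2.imwrite('pics/z0.png',cv2.resize(I,None,fx=4,fy=4,interpolation=2))
for o in ['easel_prop']:
  for s in nets.silhouettes(c,o)[:2]:
    v,u=np.nonzero(s['pixels']);print(s['conf'],u.min(),u.max(),v.min(),v.max()); P=cloud(c,s['pixels'])@np.array([[e[0],f[0],0],[e[1],f[1],0],[0,0,1]])-[U0,V0,0];print(np.percentile(P,[5,50,95],axis=0).round(3))
"
```

```text
t 6.5 now u,v,z 0.0463 0.0007 0.3018 delta [-0.0007  0.0017 -0.0032] tw -0.001 F [0.9 0.5 0. ] gap 0.0006
none
0.54 241 259 172 189
[[0.06  0.078 0.037]
 [0.077 0.111 0.048]
 [0.103 0.124 0.101]]
```

View pics/z3.png

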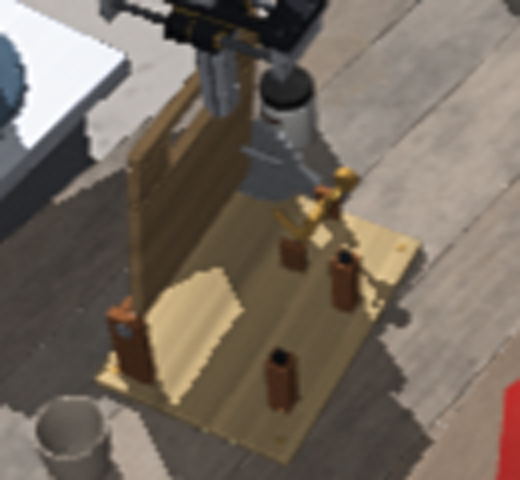

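View pics/z0.png

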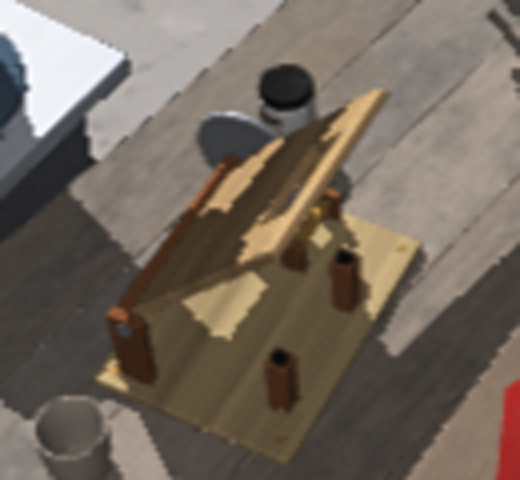

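The prop, at crop (345,180), now leans outward, clear of the wheel. I withdraw upward and let the board sink.

```bash
python3 -m handwheel '[[0,0.003,-0.04,0],[0,0.006,-0.08,0],[0,0.006,-0.1,0],[0,0.03,-0.11,0],[0,0.06,-0.11,0]]' 0.6 >/dev/null
python3 -c "
from h import *
c=cams.camera('side');board(c)
d(.215,.30)"
```

```text
board n [-0.979 -0.112  0.169] m [ 0.4393 -0.0623  0.2019] angle 1.401 yaw deg 6.54 1006 1473
t 7.25 now u,v,z 0.1071 0.0003 0.4116 delta [-0.0006  0.1072  0.1123] tw 0.0 F [-1.   0.4 -0.1] gap 0.0452
```

```bash
python3 -m handwheel '[[0,0.05,0,0],[0,0.107,0,0],[0,0.107,0,0],[0,0.107,0.02,0],[0,0.107,0.02,0]]' 0.48 >/dev/null
python3 -m handwheel '[[0,0,0,0],[0,0,0,0],[0,0,0,0],[0,0,0,0],[0,0,0,0]]' >/dev/null
python3 -m handwheel '[[0,0,0,0],[0,0,0,0],[0,0,0,0],[0,0,0,0],[0,0,0,0]]' >/dev/null
python3 -c "
from h import *
c=cams.camera('side');board(c)
d(.215,.30)"
```

```text
board n [-0.726 -0.087  0.682] m [ 0.484  -0.057   0.1764] angle 0.82 yaw deg 6.81 1024 1540
t 8.85 now u,v,z 0.2129 0.0006 0.3899 delta [-0.001   0.002   0.0899] tw 0.0 F [-0.1 -0.5  0.9] gap 0.0447
```

```bash
python3 -m handwheel '[[0,0.002,0,0],[0,0.002,0,0],[0,0.002,0,0],[0,0.002,0,0],[0,0.002,0,0]]' >/dev/null
python3 -c "
from h import *
c=cams.camera('side');board(c)"
python3 -m handwheel '[[0,0,0,0],[0,0,0,0],[0,0,0,0],[0,0,0,0],[0,0,0,0]]' >/dev/null
python3 -m handwheel '[[0,0,0,0],[0,0,0,0],[0,0,0,0],[0,0,0,0],[0,0,0,0]]' >/dev/null
python3 -c "
from h import *
c=cams.camera('side');board(c);c=cams.camera('top');board(c)"
```

```text
board n [-0.356 -0.04   0.933] m [ 0.5108 -0.0539  0.1353] angle 0.367 yaw deg 6.43 1819 2507
board n [-0.005 -0.004  1.   ] m [ 0.5182 -0.0522  0.0972] angle 0.006 yaw deg 38.19 1893 3134
board n [-0.003  0.006  1.   ] m [ 0.505  -0.1142  0.0969] angle 0.007 yaw deg -65.31 1656 1963
```

```bash
python3 -m handwheel '[[0,0,0,0],[0,0,0,0],[0,0,0,0],[0,0,0,0],[0,0,0,0]]' >/dev/null
python3 -c "
from h import *
c=cams.camera('side')
P,m,n=board(c);Q=P[:,:2]@np.array([e,f]).T-[U0,V0];print(np.percentile(Q,[.3,99.7],axis=0))
for o in('easel_hole','easel_rail'):
  for q in nets.pinpoint(c,o)[:1]: x=w(c,q['point']);print(o,x[:2]@e-U0,x[:2]@f-V0,x[2],q['conf'])
I=c['color'][:,:,::-1][130:250,170:300];cv2.imwrite('pics/z4.png',cv2.resize(I,None,fx=4,fy=4,interpolation=2))
d(.215,.088)
"
```

```text
board n [-0.     0.004  1.   ] m [ 0.5165 -0.0519  0.0972] angle 0.004 yaw deg -88.84 1879 2999
[[-0.02505226 -0.10223213]
 [ 0.22554329  0.10648862]]
easel_hole 0.1845011690976976 0.0009699178620457272 0.09140039399752227 0.9
easel_rail 0.21606755994637233 -0.0008786545056169992 0.09326741006339351 0.77
t 11.35 now u,v,z 0.2149 0.0006 0.3899 delta [-2.000e-03 -3.000e-04  3.019e-01] tw 0.0 F [0.1 0.1 0.4] gap 0.0453
```

View pics/z4.png

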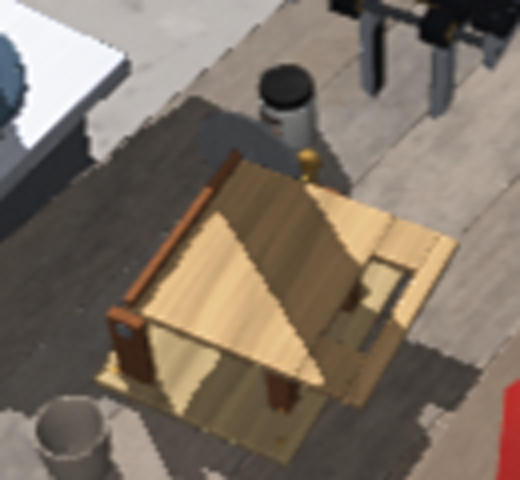

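```bash
python3 -m handwheel '[[-0.001,0,0.05,0],[-0.001,0,0.1,0],[-0.001,0,0.15,0],[-0.001,0,0.2,0],[-0.001,0,0.24,0]]' >/dev/null
python3 -c "
from h import *
d(.215,.096)
c=cams.camera('side')
I=c['color'][:,:,::-1][130:250,170:300];cv2.imwrite('pics/z5.png',cv2.resize(I,None,fx=4,fy=4,interpolation=2))"
```

```text
t 11.85 now u,v,z 0.214 0.0011 0.1467 delta [-0.0014  0.001   0.0507] tw 0.0 F [ 0.3 -0.4  0.5] gap 0.0452
```

View pics/z5.png

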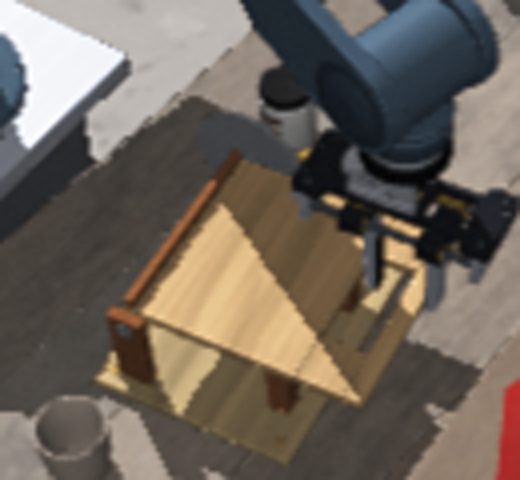

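One finger is over the hole at (372,280) and the other is beyond the free edge at (432,290). I descend and close.

```bash
python3 -m handwheel '[[-0.001,0.001,0.03,0],[-0.001,0.001,0.051,0],[-0.001,0.001,0.051,0],[-0.001,0.001,0.051,0]]' >/dev/null
python3 -m handwheel '[[0,0,0,0],[0,0,0,0],[0,0,0,0],[0,0,0,0],[0,0,0,0]]' 0
python3 -c "
from h import *
d(.215,.096)"
```

```text
time: 12.8
eef_pos: [0.6257, -0.0329, 0.0917]
orientation: [[-0.116, 0.993, -0.004], [0.993, 0.116, 0.007], [0.008, -0.003, -1.0]]
force: [7.6, 1.8, -2.6]
finger_gap: 0.0193
t 12.8 now u,v,z 0.2141 0.0013 0.0917 delta [-0.0013  0.0009 -0.0044] tw -0.001 F [ 7.6  1.8 -2.6] gap 0.0193
```

```bash
python3 -m handwheel '[[0,0,-0.0075,0],[0,-0.0005,-0.015,0],[0,-0.0012,-0.0225,0],[0,-0.002,-0.03,0],[0,-0.0033,-0.0375,0]]'
python3 -c "
from h import *
c=cams.camera('side');board(c)
t=.35;d(.215*np.cos(t),.092+.215*np.sin(t))"
```

```text
time: 13.3
eef_pos: [0.6226, -0.0333, 0.1298]
orientation: [[-0.116, 0.993, -0.003], [0.993, 0.116, 0.008], [0.008, -0.002, -1.0]]
force: [2.8, 2.5, -5.3]
finger_gap: 0.0201
board n [-0.165 -0.026  0.986] m [ 0.5052 -0.0731  0.1126] angle 0.167 yaw deg 8.87 1480 2321
t 13.4 now u,v,z 0.2109 0.0013 0.1303 delta [-0.001  -0.009  -0.0354] tw -0.0 F [ 1.1  3.2 -4.1] gap 0.0204
```

```bash
python3 -m handwheel '[[0,-0.0014,-0.007,0],[0,-0.003,-0.0145,0],[0,-0.005,-0.022,0],[0,-0.007,-0.029,0],[0,-0.0092,-0.0358,0]]'
python3 -c "
from h import *
c=cams.camera('side');board(c)
t=.5;d(.215*np.cos(t),.092+.215*np.sin(t))"
```

```text
time: 13.9
eef_pos: [0.6133, -0.0344, 0.1669]
orientation: [[-0.116, 0.993, -0.003], [0.993, 0.116, 0.008], [0.009, -0.002, -1.0]]
force: [3.1, 2.6, -4.2]
finger_gap: 0.0209
board n [-0.332 -0.039  0.942] m [ 0.5055 -0.0717  0.1292] angle 0.341 yaw deg 6.65 1502 2229
t 14.0 now u,v,z 0.2016 0.0012 0.1673 delta [-0.001  -0.0129 -0.0278] tw -0.0 F [ 1.5  3.9 -4.1] gap 0.0209
```

```bash
python3 -m handwheel '[[0,-0.0022,-0.006,0],[0,-0.0045,-0.0115,0],[0,-0.007,-0.017,0],[0,-0.0098,-0.0225,0],[0,-0.0128,-0.028,0]]'
python3 -c "
from h import *
c=cams.camera('side');board(c);save(c,'side6')
t=.42;d(.215*np.cos(t),.092+.215*np.sin(t))"
```

```text
time: 14.5
eef_pos: [0.6011, -0.0359, 0.1963]
orientation: [[-0.116, 0.993, -0.001], [0.993, 0.116, 0.009], [0.009, 0.0, -1.0]]
force: [4.3, 4.7, -2.7]
finger_gap: 0.0213
board n [-0.461 -0.052  0.886] m [ 0.4977 -0.0692  0.1412] angle 0.482 yaw deg 6.5 1431 2033
t 14.6 now u,v,z 0.1892 0.0012 0.1967 delta [-0.0013  0.0072  0.0171] tw -0.0 F [ 4.6  4.7 -2.8] gap 0.0214
```

```bash
python3 -m handwheel '[[0,0.0015,0.003,0],[0,0.003,0.006,0],[0,0.0045,0.009,0],[0,0.0055,0.012,0],[0,0.0065,0.015,0]]'
python3 -c "
from h import *
c=cams.camera('side');board(c)
t=.42;d(.215*np.cos(t),.092+.215*np.sin(t))"
```

```text
time: 15.1
eef_pos: [0.6078, -0.0351, 0.1823]
orientation: [[-0.116, 0.993, -0.001], [0.993, 0.116, 0.008], [0.008, 0.0, -1.0]]
force: [1.6, 4.0, 6.3]
finger_gap: 0.0209
board n [-0.396 -0.046  0.917] m [ 0.5013 -0.07    0.135 ] angle 0.41 yaw deg 6.63 1489 2125
t 15.2 now u,v,z 0.1961 0.0012 0.1823 delta [-0.0012  0.0003  0.0026] tw -0.0 F [1.7 3.2 3.8] gap 0.021
```

The upward force now on the tool shows that the notch is bearing the board. I open the gripper.

```bash
python3 -m handwheel '[[0,0,0,0],[0,0,0,0],[0,0,0,0],[0,0,0,0],[0,0,0,0]]' 0.46
python3 -c "
from h import *
c=cams.camera('side');board(c)
d(.196,.36)"
```

```text
time: 15.7
eef_pos: [0.6076, -0.0353, 0.182]
orientation: [[-0.116, 0.993, -0.001], [0.993, 0.116, 0.008], [0.008, -0.0, -1.0]]
force: [0.1, -0.7, -0.5]
finger_gap: 0.0432
board n [-0.4   -0.047  0.915] m [ 0.5024 -0.0724  0.1358] angle 0.415 yaw deg 6.71 1478 2015
t 15.8 now u,v,z 0.1959 0.0011 0.1822 delta [ 4.000e-04  1.000e-04 -1.778e-01] tw -0.0 F [-0.5 -0.6  0.5] gap 0.043
```

```bash
python3 -m handwheel '[[0,0,-0.02,0],[0,0,-0.05,0],[0,0,-0.09,0],[0,0,-0.14,0],[0,0,-0.18,0]]'
python3 -m handwheel '[[0,0.04,-0.04,0],[0,0.04,-0.04,0],[0,0.04,-0.04,0],[0,0.04,-0.04,0],[0,0.04,-0.04,0]]'
python3 - <<'E'
from h import *
for n in("side","top"):
    c=cams.camera(n); save(c,n+"9");board(c)
    for o in["cup_bisque","glaze_jar_2","small_bowl","paddle"]:
        print(o,[(w(c,q["point"]).round(4),round(q["conf"],2)) for q in nets.pinpoint(c,o)[:1]])
    if n=="side":
        I=c['color'][:,:,::-1][130:250,170:300];cv2.imwrite('pics/z9.png',cv2.resize(I,None,fx=4,fy=4,interpolation=2))
E
```

```text
time: 16.3
eef_pos: [0.608, -0.0367, 0.3652]
orientation: [[-0.117, 0.993, 0.001], [0.993, 0.117, 0.007], [0.007, 0.002, -1.0]]
force: [1.1, 0.1, -0.0]
finger_gap: 0.0432
time: 16.8
eef_pos: [0.6466, -0.0323, 0.4026]
orientation: [[-0.116, 0.993, -0.003], [0.993, 0.116, 0.008], [0.008, -0.002, -1.0]]
force: [0.7, -0.4, -0.4]
finger_gap: 0.0433
board n [-0.404 -0.047  0.914] m [ 0.5106 -0.0543  0.1404] angle 0.419 yaw deg 6.58 1788 2501
cup_bisque [(array([ 0.4386, -0.2736,  0.0019]), 0.84)]
glaze_jar_2 [(array([0.3631, 0.1615, 0.0057]), 0.64)]
small_bowl [(array([ 0.6745, -0.362 , -0.001 ]), 0.87)]
paddle [(array([0.6934, 0.3782, 0.0018]), 0.83)]
board n [-0.402 -0.05   0.914] m [ 0.5069 -0.1106  0.1362] angle 0.417 yaw deg 7.14 2126 2499
cup_bisque [(array([ 0.441 , -0.2729,  0.0018]), 0.56)]
glaze_jar_2 []
small_bowl [(array([ 0.6721, -0.363 ,  0.0038]), 0.72)]
paddle [(array([0.6905, 0.3733, 0.002 ]), 0.67)]
```

View pics/z9.png

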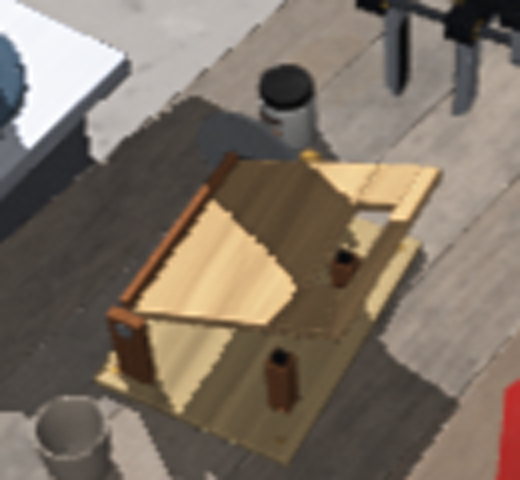

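The board stands free at 0.418 rad, with the gripper clear above it at (430,60). The cup and jar are where they started.

```bash
python3 -c "
from h import *
c=cams.camera('side');board(c);print(r.sense()['dq'].round(2));print(r.hand_in())"
```

```text
board n [-0.401 -0.047  0.915] m [ 0.5092 -0.0529  0.14  ] angle 0.416 yaw deg 6.68 1793 2621
[ 0.07  0.03 -0.07  0.1   0.03  0.12]
the job is handed in; nothing more can be done
None
```

The board now stands by itself in the second notch, and I handed the job in at about 17 s of the 51 s allowed.

- **Lift past the top:** I pushed the board up from the 4th notch (about 0.83 rad) to about 1.44 rad with the closed fingers. I held it there for about 1 s, and the picture showed the prop leaning clear.
- **Down to flat:** I withdrew the fingers and the board sank by itself. It measured about 0.005 rad, and the prop looked upright again.
- **Raise to the second notch:** I gripped the rail through the hand hole and raised the board to about 0.48 rad. I eased it back until the notch took the load, then let go and moved clear.

**Last checks:** the board held at 0.416–0.419 rad in both cameras after release, against 0.42 for the second notch. The gripper was clear of everything, with no force above the sensor's noise.

The cup, bowl and paddle came out within about 2 mm of their starting positions in each camera. The jar was within about 5 mm in the side camera, which is about the detector's accuracy. The top camera did not detect the jar in the last look, but the side picture shows it standing where it was.

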